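# Index the little vice into its square base and clamp it

### The arm

A 6-joint arm with a two-finger parallel gripper is mounted at the origin on the work surface. World frame = base frame: x ahead of the robot, y to its left, z up, the work surface at z = 0. Lengths are in m, angles in rad, forces in N, time in s.
With the tool pointing down it reaches from about 0.425 to 1.125 m from the base axis. Payload 14.9 kg.
Tool frame: the origin (TCP) lies midway between the tips of the shut fingers; the grasp point (between the pads) lies pinch_z behind it (pinch_z is the distance from the TCP to the grasp point, in m); y points along the fingers, x is the direction in which the jaws open and shut, and the axes are right-handed (so a half turn about y gives the same grasp; the last joint's range is limited). The gripper opens to 91 mm and grips with 3 to 60 N. Pads are 32 mm wide; open, the fingers measure 118 mm over their backs; the gripper's body (76 mm by 178 mm) begins 60 mm behind the grasp point.
Start: joints at [-1.202, 0.379, 1.734, -0, 1.028, -0.033], TCP at [0.274, -0.644, 0.214] pointing down, gripper open.
Joint ranges: [-2.77, 2.77], [-0.74, 2.19], [0, 2.66], [-1.06, 4.2], [0.31, 2.87], [-3.08, 3.08]. Speed limits (rad/s): [1.89, 1.89, 2.39, 3.14, 3.14, 3.14].

### API

Orientations are given as a unit quaternion [w, x, y, z].
In Python, from bench import * gives the robot as it stands.
- The arm moves only by the tool send_rows, never from a script. Its argument "targets" is a list of rows, each a list of 5 numbers: the shift along the world's x, y, z in m, then the turn about the world's z in degrees, then the opening, from -1 (shut) to 1 (fully open). A call has exactly 8 rows; each row is the pose to reach, as a shift and turn from the pose measured when the call began; what a row does not reach only later rows make up. A row lasts 1/8 s, in which the tool goes at most 62.5 mm and 10.7 degrees, less where a joint would pass 70% of its speed; a pose out of reach is approached as far as the arm can. A call with a gripper value outside its range is refused whole. The fingers move at their own pace and stop on an object; the grip force is fixed at half the most. Time passes only in rows, so rows that repeat a pose let the fingers close, or fill a call up. It gives the time, the measured TCP pose, the force and the opening at its end, in the units of the state.
- get_obs(): the state, without advancing time (a new reading comes with each control period).
- snapshot(name): name is "scene" or "side" or "wrist"; returns a dict with "image" (420x560x3 uint8, red, green, blue), "fx", "fy", "cx", "cy" (pixels), "R" (3x3) and "t" (3): a world point X has camera coordinates R X + t. Camera axes: x right, y down, z forward; pixel columns grow to the right and rows downward; lengths in m; the calibration is good to about 2 mm. The wrist camera is an equidistant fisheye: a pixel r from the principal point sees the ray r / f radians off the axis. A picture is of the moment at which its call begins. There is no depth.
- hand_in(): hands the job in, once; it reports no verdict.
The state is a dict: "time": time; "joint_pos": joint angles; "joint_vel": joint speeds; "tau": joint torques, N m; "ee_pos": TCP position; "eef_rot": TCP orientation; "ft_force": force on the tool from outside, world axes, zero at the start; "moment": the same for the moment, N m; "opening": opening from 0.0 (shut) to 1.0 (fully open).
Only numpy, scipy, OpenCV 4.12 (cv2) and the standard library are available. Lean on these libraries where they do the work, as an engineer would, in place of code of your own. Each camera call takes 0.05 s, during which the arm holds its last target.

### The job

The little blue vice stands askew on its indexing base. Turn it a little at a time while pressing it down, until its square foot drops fully home into the square recess; then swing the red clamp all the way round so that its tip holds down the corner of the foot. Let go, and leave the other things on the bench where they are.

Things in the scene. Friction and masses are not known exactly. Their poses are not given: they have to be found in the camera images.
- nest: Fixed indexing base: dark steel block 160 x 160 mm, 40 mm high. Origin under its centre, x and y along its sides, z up. In its flat top a round lead-in, 102 mm across and 8 mm deep, ends on a flat ledge (32 mm up).
- recess (a point): Centre of the base's lead-in and recess, at the height of the flat top (40 mm up). The recess in the middle of the ledge is a 75 x 75 mm square, sides along the base's x and y, 12 mm deeper than the ledge (floor 20 mm up).
- pad_top (a point): Centre of the top of the round brass knock-out pad, 66 mm across, in the recess. It starts at ledge height, held by friction: the vice's weight alone does not move it; about 7 to 17 N of extra downward push on the vice (once square to the recess) slides it down, and it stays down.
- vice: Loose little blue vice, 0.55 to 0.85 kg. Origin under the centre of its foot, z up, x along the vice. Body 96 mm long (x), 34 mm wide (y), 36 to 58 mm above the origin; on it two blue jaws 34 mm wide (y), up to 84 mm, and between them (x = -20 to 22 mm) a fixed brass blank 30 mm wide, up to 82 mm. A screw knob sticks out at -x, to 66 mm.
- vice_foot (a point): Centre of the underside of the vice's pale aluminium foot: 69 x 69 mm, sides along the vice's x and y, 16 mm thick, with a round neck 40 mm across above it. It starts on the ledge, 12 mm too high, 14 degrees or more askew, within 3 mm of the centre. It goes in within about 5 degrees of square, any of its four ways round.
- vice_top (a point): Centre of the vice's top (top of the brass blank), 82 mm above the underside of the foot.
- clamp_pivot (a point): Upright axis of the red swing clamp, at the base's flat top (40 mm up), near one corner: 55 mm from the base's centre towards its -x and 55 mm towards its +y. Steel hub 28 mm across, 16 mm tall.
- clamp_knob (a point): Centre of the top of the clamp's upright red round knob, 20 mm across, its sides 52 to 82 mm above the bench, 55 mm from the pivot; to push or pinch. Its lever is 14 mm wide, 42 to 52 mm above the bench.
- clamp_tip (a point): End of the clamp's red arm, opposite the knob, 48 mm from the pivot; arm 18 mm wide, underside 2 mm above the base's flat top. It can pass over the foot only once the foot is fully down (foot's top then 4 mm below the flat top).
- clamp (a joint): Clamp angle (rad), growing counter-clockwise seen from above. 0: open, knob from the pivot along the base's (+x, +y) diagonal. 1.57 (stop): closed, knob along (-x, +y), away from the base's centre, tip towards the centre over the foot's corner. Starts at 0 to 0.3; stays where left; 2 to 3 N at the knob moves it.
- tin: Bystander: a round blue tin, 84 mm across, 34 mm tall; origin under its centre.
- hammer: Bystander: a small hammer lying down, 240 mm long; origin near its middle.
- spanner: Bystander: a steel spanner lying down, 170 mm long; origin near its middle.
- brass_bar: Bystander: a brass bar 120 x 30 x 20 mm; origin under its centre.
- oil: Bystander: an amber oil bottle, 52 mm across, 130 mm tall; origin under its centre.
- screwdriver: Bystander: a screwdriver lying down, 190 mm long; origin near its middle.
There are look-alikes about, which are no part of the job. There is more than one size of the vice; the one meant has the size given above.

How it is judged:
By the outcome, as a careful person would: the job done as asked, in the order asked, and still so for the second after the job is handed in, with the robot touching nothing.
It also fails if it takes over 51 s, if anything falls off the work surface, if the arm or the gripper's body presses on something with over 40 N, if the wrist force passes 120 N, or if a joint passes its speed limit or range.

## Working session

There is one attempt and no reset: what is moved stays moved. The work goes in short steps, Python scripts to look and compute and a tool call to move; the robot and the scene stay as the last step left them, time stands still between calls to the robot, and variables do not carry over. Pictures are saved under pics/ and viewed, and the job is handed in when it is done.

Besides the shell and the picture viewer there is one more tool, called as name([rows], argument=value, ...), one row to a line, values as JSON. send_rows: Moves the arm, as the interface text tells. Its arguments: {"type":"object","properties":{"targets":{"type":"array","items":{"type":"array","items":{"type":"number"}}}},"required":["targets"]}

```bash
ls; mkdir -p pics; cat > h.py <<'E'
from bench import *
import numpy as np, cv2
def save(n,f):
    s=snapshot(n); cv2.imwrite('pics/'+f,s['image'][:,:,::-1]); np.savez('pics/'+f+'.npz',**s); return s
def load(f): return dict(np.load('pics/'+f+'.npz'))
def ray(s,u,v,fish=False):
    x=(u-s['cx'])/s['fx'];y=(v-s['cy'])/s['fy']
    if fish:
        r=np.hypot(x,y); d=np.array([np.sin(r)*x/r,np.sin(r)*y/r,np.cos(r)]) if r>1e-9 else np.array([0,0,1.])
    else: d=np.array([x,y,1.])
    R=s['R']; return -R.T@s['t'], R.T@d
def onz(s,u,v,z,fish=False):
    o,d=ray(s,u,v,fish); return o+d*(z-o[2])/d[2]
def proj(s,X,fish=False):
    c=s['R']@np.asarray(X)+s['t']
    if fish:
        r=np.hypot(c[0],c[1]);a=np.arctan2(r,c[2]);return s['cx']+s['fx']*a*c[0]/r, s['cy']+s['fy']*a*c[1]/r
    return s['cx']+s['fx']*c[0]/c[2], s['cy']+s['fy']*c[1]/c[2]
E
python3 - <<'E'
from h import *
for n in('scene','side','wrist'):
    s=save(n,n+'0.png'); print(n,s['fx'],s['cx'],s['cy'],(-s['R'].T@s['t']).round(3),s['R'][2].round(2))
o=get_obs(); print(o)
E
```

```text
pics
scene 504.7867279319342 279.8131014407869 208.92317469698418 [ 1.423 -0.545  0.99 ] [-0.59  0.43 -0.68]
side 464.7048823520778 270.7296502108426 211.13302591779407 [0.114 0.999 1.158] [ 0.32 -0.65 -0.69]
wrist 325.19226210127806 278.98544270194674 210.0497467823496 [ 0.348 -0.612  0.384] [-0.26 -0.11 -0.96]
{'time': 0.15, 'joint_pos': array([-1.20231262e+00,  3.79301075e-01,  1.73463856e+00, -1.03940168e-05,
        1.02851676e+00, -3.32969535e-02]), 'joint_vel': array([ 0.00020412, -0.00271793, -0.00132554,  0.00090303,  0.00047175,
        0.0006451 ]), 'tau': array([ 3.06704336e-03, -7.64096475e+01, -4.34652436e+01,  6.51600142e-02,
        4.09624865e-02, -6.74054877e-05]), 'ee_pos': array([ 0.27362554, -0.64397513,  0.21343386]), 'eef_rot': array([ 0.58989089, -0.58954224,  0.39042287, -0.38992136]), 'ft_force': array([ 0.45161743, -0.08981984, -0.27176634]), 'moment': array([ 0.00568304,  0.03312267, -0.00210872]), 'opening': 1.003167335508173}
```

View pics/scene0.png

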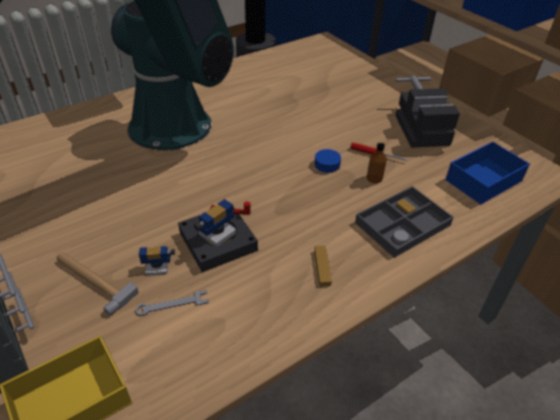

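View pics/side0.png

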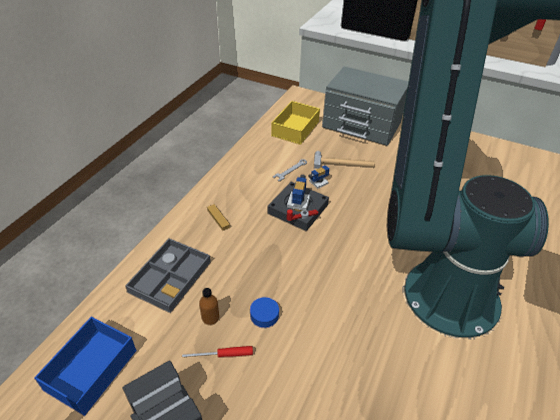

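View pics/wrist0.png

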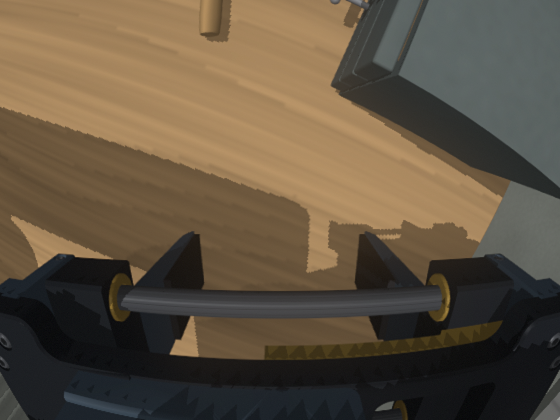

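The scene view shows the nest at about (218,235), with the vice on it and the red knob at (247,206). A smaller decoy vice stands at (155,257). I'll enlarge both views.

```bash
python3 - <<'E'
from h import *
a=load('scene0.png')['image'][180:280,150:290]; b=load('side0.png')['image'][165:235,250:350]
a=cv2.resize(a,None,fx=5.6,fy=5.6,interpolation=cv2.INTER_CUBIC);b=cv2.resize(b,None,fx=8,fy=8,interpolation=cv2.INTER_CUBIC)
cv2.imwrite('pics/a.png',a[:,:,::-1]);cv2.imwrite('pics/b.png',b[:,:,::-1])
print(onz(load('scene0.png'),218,235,.04),onz(load('side0.png'),298,205,.04))
E
```

```text
[ 0.58694295 -0.13849558  0.04      ] [ 0.56614802 -0.11689485  0.04      ]
```

View pics/a.png

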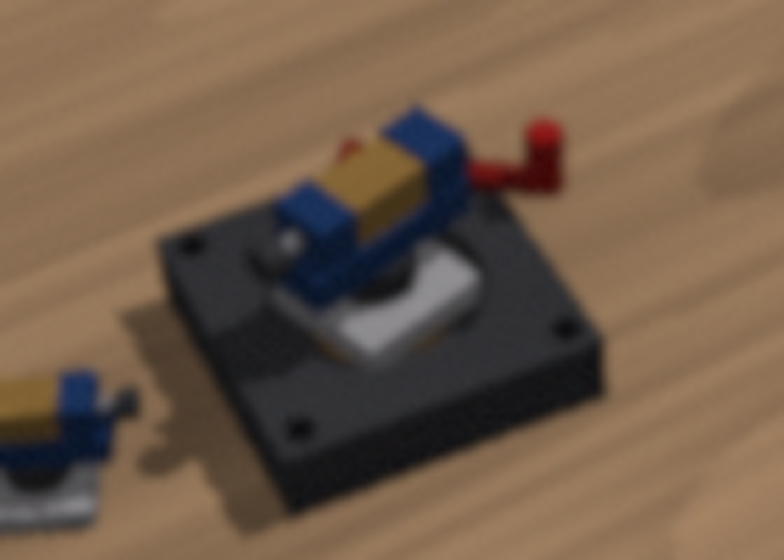

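View pics/b.png

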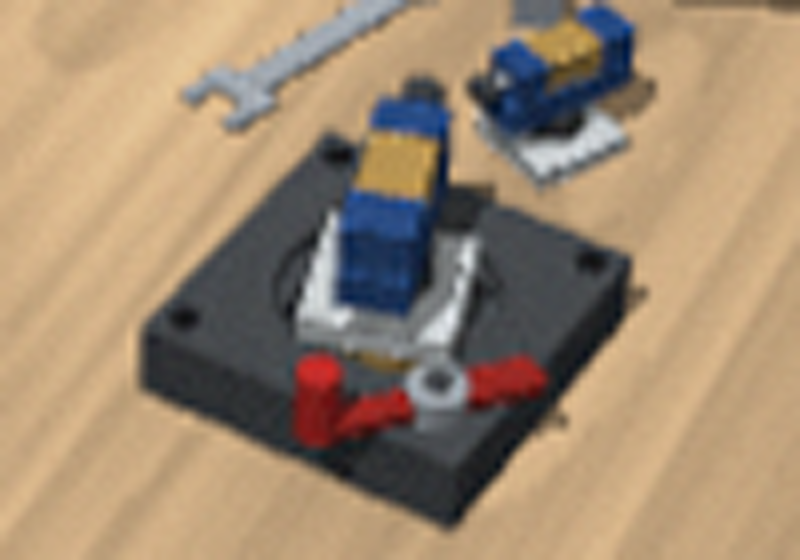

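```bash
cat > m.py <<'E'
from h import *
A=load('scene0.png');B=load('side0.png')
fa=lambda u,v,z:onz(A,u/5.6+150-.4,v/5.6+180-.4,z)
fb=lambda u,v,z:onz(B,u/8+250-.4,v/8+165-.4,z)
pa=[fa(*p,.04) for p in((165,243),(285,458),(603,340))]
pb=[fb(*p,.04) for p in((145,328),(452,488),(628,262),(330,135))]
for p in pa+pb: print(p.round(4))
print('ctrA',(pa[0]+pa[2])/2,'ctrB',np.mean(pb,0),(pb[0]+pb[2])/2)
d=lambda p,q:(np.degrees(np.arctan2(*(q-p)[[1,0]])).round(1),np.linalg.norm(q-p).round(4))
print(d(pa[0],pa[1]),d(pa[1],pa[2]));print([d(pb[i],pb[(i+1)%4]) for i in range(4)])
# blank top z=.114 ; scene corners: 
ba=[fa(*p,.114) for p in((318,185),(372,138),(430,160),(360,208))]
bb=[fb(*p,.114) for p in((355,188),(370,130),(440,138),(432,200))]
print('blankA',np.mean(ba,0),[d(ba[i],ba[(i+1)%4]) for i in range(4)])
print('blankB',np.mean(bb,0),[d(bb[i],bb[(i+1)%4]) for i in range(4)])
print('knob',fa(545,130,.082),fb(320,368,.082))
print('hub',fb(438,380,.056))
# blank colour mask? foot corners z=.048
fc=[fa(*p,.048) for p in((370,358),(480,278))]; print('footA',d(*fc),fc)
E
python3 m.py
```

```text
[ 0.4909 -0.2028  0.04  ]
[ 0.6423 -0.2195  0.04  ]
[ 0.6595 -0.0635  0.04  ]
[ 0.6593 -0.0645  0.04  ]
[ 0.4993 -0.037   0.04  ]
[ 0.4871 -0.2039  0.04  ]
[ 0.6436 -0.2214  0.04  ]
ctrA [ 0.57523946 -0.13313669  0.04      ] ctrB [ 0.57234174 -0.13170422  0.04      ] [ 0.57322554 -0.13419438  0.04      ]
(np.float64(-6.3), np.float64(0.1523)) (np.float64(83.7), np.float64(0.1569))
[(np.float64(170.3), np.float64(0.1623)), (np.float64(-94.2), np.float64(0.1674)), (np.float64(-6.4), np.float64(0.1574)), (np.float64(84.3), np.float64(0.1578))]
blankA [ 0.57332991 -0.13215791  0.114     ] [(np.float64(111.6), np.float64(0.0383)), (np.float64(28.1), np.float64(0.0311)), (np.float64(-76.4), np.float64(0.0431)), (np.float64(-160.3), np.float64(0.0249))]
blankB [ 0.57384915 -0.13722746  0.114     ] [(np.float64(-74.5), np.float64(0.0394)), (np.float64(-162.4), np.float64(0.0307)), (np.float64(109.4), np.float64(0.0414)), (np.float64(14.3), np.float64(0.0335))]
knob [ 0.56209104 -0.03308772  0.082     ] [ 0.56260321 -0.03683208  0.082     ]
hub [ 0.52549618 -0.07863588  0.056     ]
footA (np.float64(103.6), np.float64(0.0699)) [array([ 0.61704013, -0.16176294,  0.048     ]), array([ 0.6006395 , -0.09382285,  0.048     ])]
```

```bash
python3 - <<'E'
from h import *
import bench
print([n for n in dir(bench) if not n.startswith('_')]); print(getattr(bench,'pinch_z',None))
from scipy.spatial.transform import Rotation as Ro
o=get_obs();w=o['eef_rot'];R=Ro.from_quat([w[1],w[2],w[3],w[0]]).as_matrix();print(R.round(3), np.degrees(np.arctan2(R[1,0],R[0,0])))
s=load('wrist0.png'); c=-s['R'].T@s['t']; print(R.T@(c-o['ee_pos']), R.T@s['R'][2])
E
```

```text
['IKError', 'get_obs', 'hand_in', 'pinch_z', 'snapshot']
0.0188
[[ 0.391 -0.     0.92 ]
 [-0.92   0.001  0.391]
 [-0.001 -1.     0.   ]] -66.9793556969127
[-0.00048109 -0.17048277  0.08107679] [ 6.34085610e-04  9.58615297e-01 -2.84703899e-01]
```

send_rows([
  [0.01,0.04,0.03,8,1],
  [0.04,0.1,0.04,18,1],
  [0.08,0.16,0.04,28,1],
  [0.12,0.22,0.04,38,1],
  [0.16,0.28,0.04,48,1],
  [0.2,0.34,0.04,58,1],
  [0.24,0.4,0.04,68,1],
  [0.27,0.45,0.04,78,1],
])

```text
time: 1.15
ee_pos: [0.5183, -0.2336, 0.2535]
eef_rot: [-0.704, 0.704, 0.07, -0.07]
ft_force: [-0.3, -0.5, 0.3]
opening: 0.999
```

send_rows([
  [0.025,0.05,0,2,1],
  [0.05,0.09,0,4,1],
  [0.055,0.1,0,4,1],
  [0.055,0.1,0,4,1],
  [0.055,0.1,0,4,1],
  [0.055,0.1,0,4,1],
  [0.055,0.1,0,4,1],
  [0.055,0.1,0,4,1],
])

```text
time: 2.15
ee_pos: [0.5732, -0.1339, 0.2536]
eef_rot: [-0.701, 0.701, 0.094, -0.094]
ft_force: [0.8, -0.3, 0.1]
opening: 0.999
```

```bash
python3 - <<'E'
from h import *
s=save('wrist','w1.png');print(get_obs()['ee_pos'],get_obs()['ft_force'])
E
```

```text
[ 0.57318615 -0.13384316  0.25353948] [ 0.10098044 -0.21201837 -0.35913701]
```

View pics/w1.png

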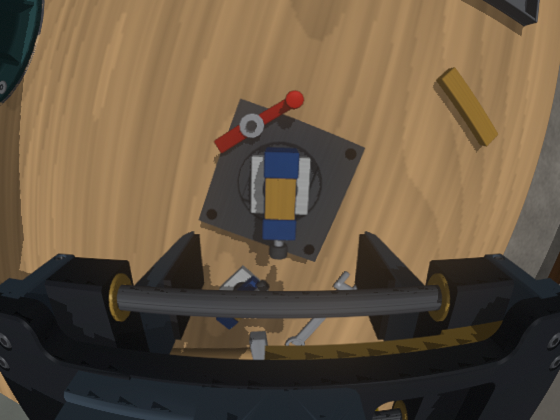

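```bash
cat > m2.py <<'E'
from h import *
s=load('w1.png');f=lambda u,v,z:onz(s,u,v,z,True)
d=lambda p,q:(np.degrees(np.arctan2(*(q-p)[[1,0]])).round(1),np.linalg.norm(q-p).round(4))
p=[f(*q,.04) for q in((241,100),(364,149),(314,261),(200,222))]
print([d(p[i],p[(i+1)%4]) for i in range(4)],np.mean(p,0),(p[0]+p[2])/2,(p[1]+p[3])/2)
im=s['image'];hsv=cv2.cvtColor(im,cv2.COLOR_RGB2HSV)
roi=np.zeros(im.shape[:2],np.uint8);roi[95:268,195:370]=1
for nm,lo,hi,z in(('blank',(12,140,60),(25,255,255),.114),('blue',(105,120,40),(130,255,255),.116),('red',(0,170,60),(6,255,255),.08)):
    m=cv2.inRange(hsv,lo,hi)*roi
    if nm=='blank': m[:150]=0;m[:,:262]=0;m[:,300:]=0;m[225:]=0
    n,l,st,c=cv2.connectedComponentsWithStats(m)
    for i in range(1,n):
        if st[i,4]>40:
            cn=cv2.findContours((l==i).astype(np.uint8),cv2.RETR_EXTERNAL,cv2.CHAIN_APPROX_NONE)[0][0][:,0]
            w=np.array([f(*q,z)[:2] for q in cn],np.float32);print(nm,st[i],c[i].round(1),cv2.minAreaRect(w))
print('knob',f(295,99,.082),'hub',f(251.5,126,.056))
big=cv2.resize(im[90:270,180:380],None,fx=3.3,fy=3.3,interpolation=cv2.INTER_CUBIC);cv2.imwrite('pics/w1b.png',big[:,:,::-1])
E
python3 m2.py
```

```text
[(np.float64(-5.9), np.float64(0.1575)), (np.float64(-95.8), np.float64(0.1571)), (np.float64(175.2), np.float64(0.1559)), (np.float64(84.7), np.float64(0.1599))] [ 0.57466719 -0.13542915  0.04      ] [ 0.57433077 -0.1346937   0.04      ] [ 0.5750036 -0.1361646  0.04     ]
blank [ 265  179   31   40 1163] [279.6 198.5] ((0.5740216970443726, -0.1332160383462906), (0.029256805777549744, 0.04010305553674698), 14.632570266723633)
blue [264 152  35  26 854] [281.2 164.4] ((0.5659084320068359, -0.0997968539595604), (0.03255645930767059, 0.024277739226818085), 15.367107391357422)
blue [263 220  33  20 612] [278.6 229.5] ((0.5815038084983826, -0.16387778520584106), (0.03215564414858818, 0.02038000524044037), 14.42271614074707)
red [260  95  44  29 520] [282.1 107.1] ((0.5517391562461853, -0.0448053702712059), (0.04865128546953201, 0.01600632444024086), 42.35429763793945)
red [215 126  30  27 397] [229.1 139.3] ((0.50738924741745, -0.09265990555286407), (0.030652863904833794, 0.015511414967477322), 46.372623443603516)
knob [ 0.56306148 -0.03387821  0.082     ] hub [ 0.52502009 -0.07448122  0.056     ]
```

View pics/w1b.png

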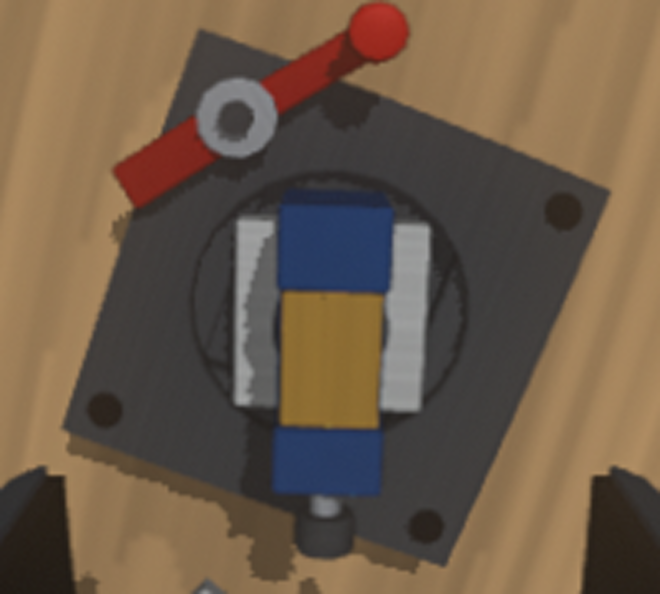

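The wrist view agrees. The nest centre is about (0.5745, -0.135) with yaw -5.5°. The vice is at about (0.574, -0.133) with yaw 104.6°, so it needs about -20°. I'll descend and grasp it across the body.

send_rows([
  [0.001,0,-0.05,0,1],
  [0.001,0,-0.1,0,1],
  [0.001,0,-0.14,0,1],
  [0.001,0,-0.165,0,1],
  [0.001,0,-0.175,0,1],
  [0.001,0,-0.175,0,1],
  [0.001,0,-0.175,0,0],
  [0.001,0,-0.175,0,-1],
])

```text
time: 3.2
ee_pos: [0.5748, -0.134, 0.0796]
eef_rot: [-0.7, 0.701, 0.095, -0.094]
ft_force: [0.1, -0.2, -0.3]
opening: 0.811
```

send_rows([
  [0,0,0,0,-1],
  [0,0,0,0,-1],
  [0,0,0,0,-1],
  [0,0,0,0,-1],
  [0,0,0,0,-1],
  [0,0,0,0,-1],
  [0,0,0,0,-1],
  [0,0,0,0,-1],
])

```text
time: 4.2
ee_pos: [0.5746, -0.134, 0.0795]
eef_rot: [-0.701, 0.701, 0.094, -0.094]
ft_force: [-3.2, -1.6, 3.2]
opening: 0.369
```

send_rows([
  [0,0,0,-1,-1],
  [0,0,-0.001,-2,-1],
  [0,0,-0.001,-4,-1],
  [0,0,-0.001,-6,-1],
  [0,0,-0.001,-8,-1],
  [0,0,-0.001,-10,-1],
  [0,0,-0.001,-10,-1],
  [0,0,-0.001,-10,-1],
])

```text
time: 5.2
ee_pos: [0.5759, -0.1339, 0.0793]
eef_rot: [-0.706, 0.707, 0.034, -0.032]
ft_force: [-0.3, 3.5, 8.5]
opening: 0.372
```

send_rows([
  [-0.0005,0,-0.001,-1,-1],
  [-0.001,-0.0005,-0.001,-2,-1],
  [-0.001,-0.001,-0.001,-3,-1],
  [-0.001,-0.001,-0.001,-4,-1],
  [-0.001,-0.001,-0.001,-5,-1],
  [-0.001,-0.001,-0.001,-6,-1],
  [-0.001,-0.001,-0.001,-7,-1],
  [-0.001,-0.001,-0.001,-7,-1],
])

```text
time: 6.2
ee_pos: [0.5763, -0.135, 0.0791]
eef_rot: [-0.706, 0.708, -0.009, 0.013]
ft_force: [1.5, 0.6, 6.5]
opening: 0.373
```

send_rows([
  [-0.0005,0,-0.001,-1,-1],
  [-0.001,0,-0.001,-2,-1],
  [-0.001,0,-0.0015,-3,-1],
  [-0.0015,0,-0.002,-4,-1],
  [-0.0015,0,-0.0025,-4,-1],
  [-0.0015,0,-0.003,-4,-1],
  [-0.0015,0,-0.0035,-4,-1],
  [-0.0015,0,-0.004,-4,-1],
])

```text
time: 7.2
ee_pos: [0.5761, -0.1352, 0.0778]
eef_rot: [-0.705, 0.707, -0.033, 0.038]
ft_force: [-16.4, 3.0, 45.1]
opening: 0.368
```

send_rows([
  [0,0,0.001,0,-1],
  [0,0,0.002,0,-1],
  [0,0,0.002,0,-1],
  [0,0,0.002,0,-1],
  [0,0,0.002,0,-1],
  [0,0,0.002,0,-1],
  [0,0,0.002,0,-1],
  [0,0,0.002,0,-1],
])

```text
time: 8.2
ee_pos: [0.5761, -0.1352, 0.0798]
eef_rot: [-0.705, 0.707, -0.033, 0.038]
ft_force: [-0.7, 0.0, -7.4]
opening: 0.371
```

```bash
python3 - <<'E'
from h import *
o=get_obs();print(o['ee_pos'],o['ft_force'],o['moment'])
s=save('wrist','w2.png');A=save('scene','s2.png')
a=cv2.resize(A['image'][180:280,150:290],None,fx=4,fy=4,interpolation=cv2.INTER_CUBIC)
b=cv2.resize(s['image'][70:350,140:420],(400,400))
cv2.imwrite('pics/c2.png',np.hstack([a[:400,:400],b])[:,:,::-1])
E
```

```text
[ 0.57606237 -0.13519099  0.0797696 ] [-0.71034621  0.03197558 -7.41548974] [-0.00656729 -0.04582999  0.01734005]
```

View pics/c2.png

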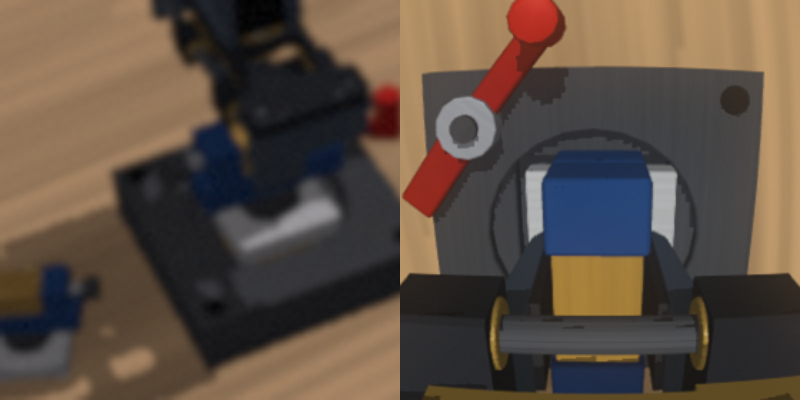

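```bash
python3 - <<'E'
from h import *
s=load('w2.png');im=s['image']
b=cv2.resize(im[100:260,150:420],None,fx=2.96,fy=2.96,interpolation=cv2.INTER_CUBIC);cv2.imwrite('pics/w2b.png',b[:,:,::-1])
E
```

```text
(no output)
```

View pics/w2b.png

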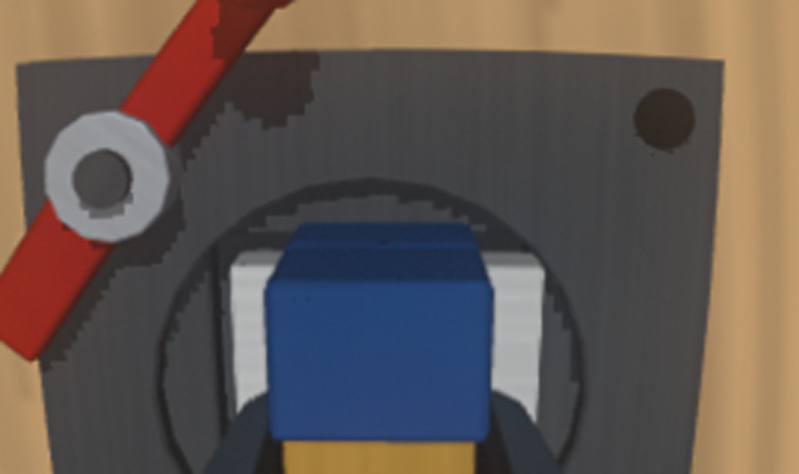

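```bash
python3 - <<'E'
from h import *
s=load('w2.png');f=lambda u,v,z:onz(s,u/2.96+150-.35,v/2.96+100-.35,z,True)
a=np.radians(-5.5);ex=np.array([np.cos(a),np.sin(a),0]);ey=np.array([-ex[1],ex[0],0])
L=lambda p:(np.round(p@ex*1000,1),np.round(p@ey*1000,1))
for n,q in dict(baseTL=(18,63,.04),baseTR=(723,62,.04),baseL=(45,430,.04),baseR=(697,430,.04),footL=(233,264,.0485),footR=(543,264,.0485),footL2=(237,400,.0485),footR2=(537,400,.0485),recL=(217,250,.032),recL2=(219,400,.032),ciL=(160,375,.04),ciR=(584,375,.04),ciT=(370,179,.04),recT=(260,236,.032)).items(): print(n,L(f(*q)))
o=get_obs();print('tcp',L(o['ee_pos']))
E
```

```text
baseTL (np.float64(504.9), np.float64(1.9))
baseTR (np.float64(663.8), np.float64(1.0))
baseL (np.float64(503.5), np.float64(-86.7))
baseR (np.float64(664.1), np.float64(-87.8))
footL (np.float64(554.5), np.float64(-43.8))
footR (np.float64(621.7), np.float64(-44.2))
footL2 (np.float64(553.8), np.float64(-75.2))
footR2 (np.float64(621.7), np.float64(-75.7))
recL (np.float64(548.3), np.float64(-44.1))
recL2 (np.float64(546.8), np.float64(-81.5))
ciL (np.float64(534.4), np.float64(-72.2))
ciR (np.float64(634.2), np.float64(-72.9))
ciT (np.float64(584.2), np.float64(-26.8))
recT (np.float64(558.6), np.float64(-40.9))
tcp (np.float64(586.4), np.float64(-79.4))
```

The vice is square to the base now, but the foot sits about 3 mm too far towards base +x. I'll move it by -3 mm and press.

send_rows([
  [-0.0015,0,0,0,-1],
  [-0.003,0,0,0,-1],
  [-0.0035,0,-0.001,0,-1],
  [-0.0035,0,-0.002,0,-1],
  [-0.0035,0,-0.003,0,-1],
  [-0.0035,0,-0.004,0,-1],
  [-0.0035,0,-0.0045,0,-1],
  [-0.0035,0,-0.0045,0,-1],
])

```text
time: 9.3
ee_pos: [0.5727, -0.1353, 0.0759]
eef_rot: [-0.705, 0.707, -0.033, 0.038]
ft_force: [-3.8, 0.6, 7.3]
opening: 0.371
```

send_rows([
  [0,0,-0.001,0,-1],
  [0,0,-0.002,0,-1],
  [0,0,-0.003,0,-1],
  [0,0,-0.004,0,-1],
  [0,0,-0.005,0,-1],
  [0,0,-0.006,0,-1],
  [0,0,-0.007,0,-1],
  [0,0,-0.007,0,-1],
])

```text
time: 10.3
ee_pos: [0.5727, -0.1353, 0.0694]
eef_rot: [-0.705, 0.707, -0.033, 0.038]
ft_force: [-4.7, 1.1, 5.7]
opening: 0.371
```

send_rows([
  [0,0,-0.001,0,-1],
  [0,0,-0.0015,0,-1],
  [0,0,-0.002,0,-1],
  [0,0,-0.0025,0,-1],
  [0,0,-0.003,0,-1],
  [0,0,-0.0035,0,-1],
  [0,0,-0.004,0,-1],
  [0,0,-0.004,0,-1],
])

```text
time: 11.3
ee_pos: [0.5738, -0.1354, 0.0668]
eef_rot: [-0.705, 0.707, -0.033, 0.038]
ft_force: [-3.0, 1.9, 14.0]
opening: 0.372
```

send_rows([
  [0,0,-0.001,0,-1],
  [0,0,-0.002,0,-1],
  [0,0,-0.0025,0,-1],
  [0,0,-0.003,0,-1],
  [0,0,-0.003,0,-1],
  [0,0,-0.003,0,-1],
  [0,0,-0.003,0,-1],
  [0,0,-0.003,0,-1],
])

```text
time: 12.3
ee_pos: [0.574, -0.1355, 0.0665]
eef_rot: [-0.705, 0.707, -0.033, 0.038]
ft_force: [-20.7, 5.7, 46.1]
opening: 0.367
```

```bash
python3 - <<'E'
from h import *
o=get_obs();print(o['ee_pos'],o['ft_force'],o['moment'])
s=save('wrist','w3.png');A=save('scene','s3.png')
a=cv2.resize(A['image'][190:280,165:265],None,fx=4,fy=4.4,interpolation=cv2.INTER_CUBIC)
b=cv2.resize(s['image'][70:350,140:420],(400,396))
cv2.imwrite('pics/c3.png',np.hstack([a[:396,:400],b])[:,:,::-1])
E
```

```text
[ 0.57396237 -0.13549596  0.06651477] [-20.69028129   5.65551968  46.14428381] [ 1.03065008  4.21337403 -0.02730139]
```

View pics/c3.png

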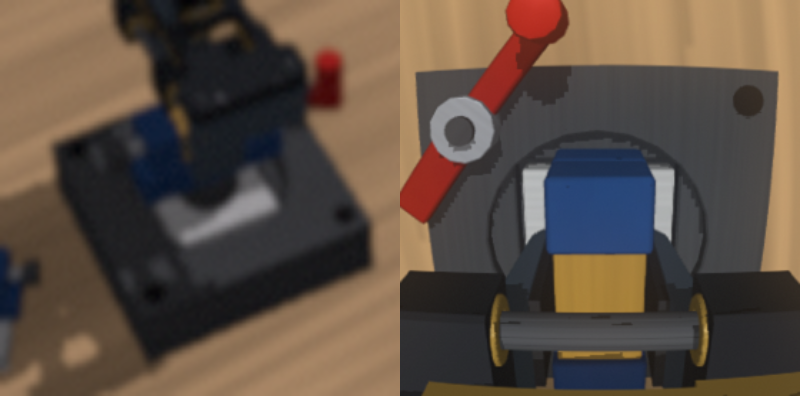

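send_rows([
  [0,0,0,0,-1],
  [0,0,0,0,-1],
  [0,0,0,0,0],
  [0,0,0,0,1],
  [0,0,0,0,1],
  [0,0,0,0,1],
  [0,0,0,0,1],
  [0,0,0.01,0,1],
])

```text
time: 13.4
ee_pos: [0.5735, -0.1354, 0.0763]
eef_rot: [-0.705, 0.707, -0.033, 0.038]
ft_force: [-0.2, 0.7, 0.3]
opening: 0.987
```

send_rows([
  [0,0,0.02,0,1],
  [0,0,0.06,0,1],
  [0,0,0.1,0,1],
  [0,0,0.14,0,1],
  [0,0,0.17,0,1],
  [0,0,0.18,0,1],
  [0,0,0.18,0,1],
  [0,0,0.18,0,1],
])

```text
time: 14.4
ee_pos: [0.5728, -0.1352, 0.2551]
eef_rot: [-0.706, 0.707, -0.034, 0.037]
ft_force: [-0.7, -0.2, 0.6]
opening: 1.002
```

```bash
python3 - <<'E'
from h import *
o=get_obs();print(o['ee_pos'],o['ft_force'],o['eef_rot'])
s=save('wrist','w4.png')
b=cv2.resize(s['image'][80:270,160:400],None,fx=3.3,fy=3.15,interpolation=cv2.INTER_CUBIC)
cv2.imwrite('pics/c4.png',b[:,:,::-1])
E
```

```text
[ 0.5728197  -0.13518874  0.25509462] [-0.7189754  -0.20472554  0.600509  ] [-0.70563295  0.70678885 -0.03407042  0.03702535]
```

View pics/c4.png

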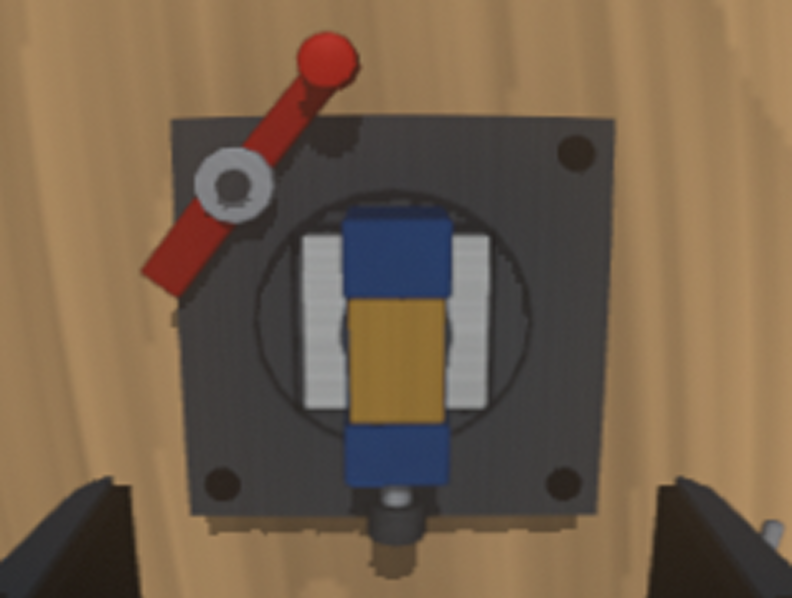

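```bash
python3 - <<'E'
from h import *
s=load('w4.png');f=lambda u,v,z:onz(s,(u+.5)/3.3+160-.5,(v+.5)/3.15+80-.5,z,True)
for z in(.036,.048):
    p=f(302,320,z),f(489,320,z);q=f(325,235,z),f(325,408,z);print(z,np.linalg.norm(p[1]-p[0]),np.linalg.norm(q[1]-q[0]))
p=f(302,236,.036),f(490,236,.036);print('yaw',np.degrees(np.arctan2(*(p[1]-p[0])[[1,0]])))
P=f(234,184,.056);K=f(328,60,.082);print(P,K,np.linalg.norm((K-P)[:2]))
P=np.array([.5252,-.0755]);a0=np.arctan2(*(K[:2]-P)[::-1]);print(np.degrees(a0))
for a in np.arange(round(np.degrees(a0)),133,6):
    print(int(a),(P+.055*np.array([np.cos(np.radians(a)),np.sin(np.radians(a))])).round(4))
E
```

```text
0.036 0.06937765960098231 0.06885794825417285
0.048 0.06724053092692599 0.06673682891262911
yaw -5.767368285734717
[ 0.52474908 -0.07356721  0.056     ] [ 0.56312452 -0.03424797  0.082     ] 0.05494248694494805
47.4065236443699
47 [ 0.5627 -0.0353]
53 [ 0.5583 -0.0316]
59 [ 0.5535 -0.0284]
65 [ 0.5484 -0.0257]
71 [ 0.5431 -0.0235]
77 [ 0.5376 -0.0219]
83 [ 0.5319 -0.0209]
89 [ 0.5262 -0.0205]
95 [ 0.5204 -0.0207]
101 [ 0.5147 -0.0215]
107 [ 0.5091 -0.0229]
113 [ 0.5037 -0.0249]
119 [ 0.4985 -0.0274]
125 [ 0.4937 -0.0304]
131 [ 0.4891 -0.034 ]
```

At a height of 0.036 m the foot measures 69.4 × 68.9 mm with yaw -5.8°. That matches fully seated and square. Now for the clamp knob.

send_rows([
  [-0.005,0.05,0,0,1],
  [-0.01,0.1,0,0,1],
  [-0.01,0.1,-0.05,0,1],
  [-0.01,0.1,-0.1,0,1],
  [-0.01,0.1,-0.15,0,0.6],
  [-0.01,0.1,-0.18,0,0.2],
  [-0.01,0.1,-0.192,0,0],
  [-0.01,0.1,-0.195,0,0],
])

```text
time: 15.45
ee_pos: [0.5626, -0.0352, 0.0596]
eef_rot: [-0.706, 0.707, -0.034, 0.037]
ft_force: [0.2, 1.0, 0.1]
opening: 0.593
```

send_rows([
  [0,0,0,0,-1],
  [0,0,0,0,-1],
  [0,0,0,0,-1],
  [0,0,0,0,-1],
  [0,0,0,0,-1],
  [0,0,0,0,-1],
  [0,0,0,0,-1],
  [0,0,0,0,-1],
])

```text
time: 16.45
ee_pos: [0.5628, -0.0353, 0.0601]
eef_rot: [-0.706, 0.707, -0.034, 0.037]
ft_force: [-3.0, -1.1, 7.2]
opening: 0.211
```

send_rows([
  [-0.0044,0.0037,0,0,-1],
  [-0.0093,0.0069,0,0,-1],
  [-0.0144,0.0096,0,0,-1],
  [-0.0197,0.0118,0,0,-1],
  [-0.0252,0.0134,0,0,-1],
  [-0.0309,0.0144,0,0,-1],
  [-0.0366,0.0148,0,0,-1],
  [-0.0366,0.0148,0,0,-1],
])

```text
time: 17.45
ee_pos: [0.5279, -0.0198, 0.061]
eef_rot: [-0.706, 0.707, -0.033, 0.038]
ft_force: [5.5, 11.1, 3.6]
opening: 0.21
```

send_rows([
  [-0.0075,-0.0009,0,0,-1],
  [-0.0132,-0.0017,0,0,-1],
  [-0.0188,-0.0031,0,0,-1],
  [-0.0242,-0.0051,0,0,-1],
  [-0.0294,-0.0076,0,0,-1],
  [-0.0342,-0.0106,0,0,-1],
  [-0.038,-0.014,0,0,-1],
  [-0.039,-0.0155,0,0,-1],
])

```text
time: 18.45
ee_pos: [0.4901, -0.035, 0.0618]
eef_rot: [-0.706, 0.706, -0.032, 0.039]
ft_force: [1.8, 11.8, 7.5]
opening: 0.21
```

send_rows([
  [-0.001,-0.001,0,0,-1],
  [-0.002,-0.0025,0,0,-1],
  [-0.002,-0.0025,0,0,-1],
  [-0.002,-0.0025,0,0,-1],
  [-0.002,-0.0025,0,0,-1],
  [-0.002,-0.0025,0,0,-1],
  [-0.002,-0.0025,0,0,-1],
  [-0.002,-0.0025,0,0,-1],
])

```text
time: 19.45
ee_pos: [0.489, -0.0363, 0.062]
eef_rot: [0.707, -0.706, 0.032, -0.04]
ft_force: [6.8, 19.3, -5.2]
opening: 0.207
```

send_rows([
  [0,0,0,0,-1],
  [0,0,0,0,-0.4],
  [0,0,0,0,0],
  [0,0,0,0,0],
  [0,0,0,0,0],
  [0,0,0.01,0,0],
  [0,0,0.03,0,0],
  [0,0,0.06,0,0],
])

```text
time: 20.45
ee_pos: [0.4885, -0.0362, 0.1227]
eef_rot: [0.707, -0.706, 0.032, -0.04]
ft_force: [0.4, -0.5, -0.6]
opening: 0.5
```

send_rows([
  [0.01,-0.01,0.05,0,0],
  [0.03,-0.04,0.1,0,0.5],
  [0.05,-0.07,0.13,0,1],
  [0.07,-0.09,0.14,0,1],
  [0.08,-0.1,0.14,0,1],
  [0.08,-0.1,0.14,0,1],
  [0.08,-0.1,0.14,0,1],
  [0.08,-0.1,0.14,0,1],
])

```text
time: 21.45
ee_pos: [0.5679, -0.1356, 0.2623]
eef_rot: [0.707, -0.706, 0.032, -0.039]
ft_force: [-0.2, -1.0, 0.2]
opening: 0.999
```

```bash
python3 - <<'E'
from h import *
o=get_obs();print(o['ee_pos'],o['ft_force'],o['time'])
s=save('wrist','w5.png');save('side','e5.png');save('scene','s5.png')
b=cv2.resize(s['image'][80:270,160:400],None,fx=3.3,fy=3.15,interpolation=cv2.INTER_CUBIC)
cv2.imwrite('pics/c5.png',b[:,:,::-1])
E
```

```text
[ 0.56789582 -0.13556615  0.26228699] [-0.23909732 -0.98425047  0.1783862 ] 21.45
```

View pics/c5.png

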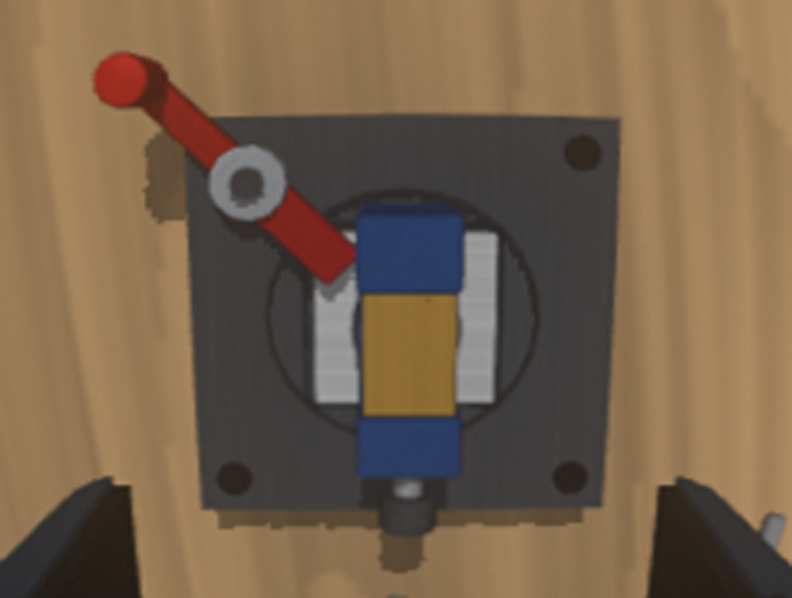

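View pics/e5.png

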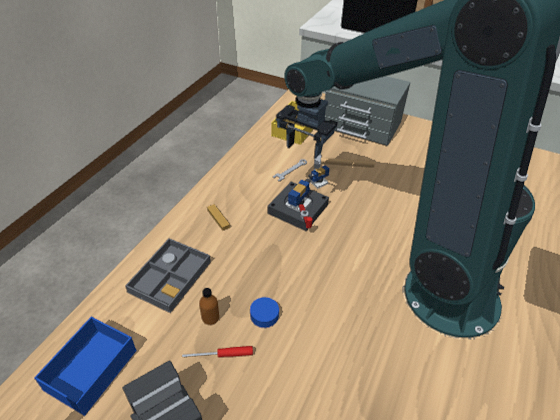

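```bash
python3 - <<'E'
from h import *
s=load('w5.png');f=lambda u,v,z:onz(s,(u+.5)/3.3+160-.5,(v+.5)/3.15+80-.5,z,True)
P=f(248,181,.056);K=f(121,80,.082);d=K-P;print(P,K,np.hypot(*d[:2]),np.degrees(np.arctan2(d[1],d[0])))
T=f(342,266,.052);d=P-T;print(T,np.degrees(np.arctan2(d[1],d[0])),np.hypot(*d[:2]))
c=f(187,118,.04),f(620,119,.04);e=c[1]-c[0];print(np.degrees(np.arctan2(e[1],e[0])))
for z in (.036,.048):
  p=f(314,320,z),f(498,320,z);print(z,np.linalg.norm(p[1]-p[0]))
# bystanders unchanged? diff of side picture
for n,m in (('side0.png','e5.png'),('scene0.png','s5.png')):
  D=cv2.absdiff(load(n)['image'],load(m)['image']).max(2)>40
  k,l,st,_=cv2.connectedComponentsWithStats(D.astype(np.uint8));print(n,[list(x) for x in st[1:] if x[4]>25])
E
```

```text
[ 0.52500756 -0.07321298  0.056     ] [ 0.49051507 -0.03140299  0.082     ] 0.054201539414500684 129.5220244871551
[ 0.55420532 -0.10903368  0.052     ] 129.1837744772671 0.04621289738664518
-5.785756413929709
0.036 0.0695428610197469
0.048 0.06744079959154317
side0.png [[np.int32(420), np.int32(0), np.int32(23), np.int32(12), np.int32(137)], [np.int32(459), np.int32(0), np.int32(101), np.int32(280), np.int32(12631)], [np.int32(534), np.int32(6), np.int32(9), np.int32(12), np.int32(44)], [np.int32(276), np.int32(11), np.int32(167), np.int32(263), np.int32(16034)], [np.int32(455), np.int32(12), np.int32(7), np.int32(29), np.int32(64)], [np.int32(451), np.int32(63), np.int32(10), np.int32(7), np.int32(58)], [np.int32(442), np.int32(114), np.int32(10), np.int32(6), np.int32(48)], [np.int32(434), np.int32(160), np.int32(9), np.int32(7), np.int32(46)], [np.int32(303), np.int32(209), np.int32(16), np.int32(24), np.int32(171)], [np.int32(503), np.int32(216), np.int32(14), np.int32(9), np.int32(72)], [np.int32(447), np.int32(255), np.int32(50), np.int32(20), np.int32(241)]]
scene0.png [[np.i
[... 764 characters left out ...]
int32(45), np.int32(40), np.int32(445)], [np.int32(14), np.int32(211), np.int32(130), np.int32(94), np.int32(5428)], [np.int32(0), np.int32(220), np.int32(11), np.int32(21), np.int32(138)], [np.int32(211), np.int32(223), np.int32(25), np.int32(16), np.int32(141)], [np.int32(220), np.int32(234), np.int32(15), np.int32(8), np.int32(60)], [np.int32(207), np.int32(240), np.int32(9), np.int32(6), np.int32(36)], [np.int32(147), np.int32(248), np.int32(9), np.int32(6), np.int32(36)], [np.int32(175), np.int32(259), np.int32(9), np.int32(6), np.int32(35)], [np.int32(133), np.int32(276), np.int32(31), np.int32(23), np.int32(317)], [np.int32(129), np.int32(284), np.int32(7), np.int32(7), np.int32(31)]]
```

The clamp stands at 129.5°, and its closed stop is at 135 − 5.6 = 129.4°. The foot is seated under it and the gripper is clear, so I'll hand in.

```bash
python3 -c "
from bench import *
print(hand_in())"
```

```text
the job is handed in; nothing more can be done
None
```

The vice is seated square in its recess and the red clamp is swung round to its stop with the tip over the foot's corner. I handed the job in at about 21.5 s of the 51 s allowed; no verdict was reported.

**Vice:** I gripped it across the body and turned it about 21° clockwise in steps while pressing lightly. The first hard press (45 N at the wrist) did not go in, because the foot was about 3 mm off centre. I unloaded it, which lifted the vice slightly, shifted it by about 3 mm and pressed again. It then went down about 12.5 mm and held firm at 46 N.

**Clamp:** I let go of the vice, pinched the clamp's knob and swung it round the arc to the stop. I then released it and raised the gripper clear, with about 0 N on the wrist.

**Last checks:**
- **Foot:** it measures 69.5 mm wide when taken at the seated height, against a true 69 mm, and 67.4 mm if it were still up on the ledge. In the check before clamping it was square to the base within about 0.3°.
- **Clamp angle:** 129.5°, against 129.2° expected at the stop, and the tip covers the corner of the foot.
- **Other things on the bench:** the before and after pictures suggest none of them moved. The changes are around the arm, its shadow and the nest. The area by the hammer and spanner changed too, which I took to be shadow and did not measure separately.

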